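# Widen the board holder by one hole

### The job

A wider circuit board is next on the bench, so the holder with the orange button has to be opened by one hole. Squeeze its sprung orange button fully in, slide the sleeve along the tube away from the fixed jaw to the next hole, and let go so that the button pops out again and the sleeve is locked there. Leave the holder with the blue button as it is.

Things in the scene. Friction and masses are not known exactly. Their poses are not given: they have to be found in the camera images.
- orange_holder: Holder with the ORANGE button, fixed to the desk: dark base plate 78 x 240 x 8 mm, origin under its centre, z up. Level 18 mm square tube along y, axis at z 50 mm, with 3 oblong holes at y = +50, 0, -50 mm. Fixed jaw (grey, rubber strips, 86 mm tall) at the +y end, end post (68 mm tall) at y -105 mm.
- orange_grip (a point): Centre of its black sliding sleeve (70 mm in y, 38 in x, 34 in z); axes as the holder's. Orange button, 26 x 20 mm, stands 7 mm proud in the middle of the -x side (45 mm over it); +x side flat. Pinch here from above across x: about 20 N presses the button in and grips the sleeve. Moving jaw, a plate up to 86 mm above the desk, begins 34 mm to +y.
- orange_sleeve (a joint): Sleeve's place in m, growing to the holder's -y, away from the fixed jaw: 0, 0.05, 0.1 at the hole centres. Starts in the middle hole (0.046 to 0.054). Holes leave 6 mm of play either way: let go within that, the button pops out. Hard stop at 0.106. 1.5 N of friction with the button in; locked with it out.
- orange_button (a joint): Travel of the orange button in m: 0 = out, sleeve locked in a hole; 0.006 = fully in; the sleeve is free from 0.004 on. Spring: 3.6 N to start, 7.2 N fully in. Let go between holes, it stays 4 mm in until the sleeve reaches a hole.
- blue_grip (a point): Centre of the sleeve of the other holder, the same in all but its BLUE button; to be left alone.

How it is judged:
By the outcome, as a careful person would: the job done as asked, in the order asked, and still so for the second after the job is handed in, with the robot touching nothing.
It also fails if it takes over 32 s, if anything falls off the work surface, if the arm or the gripper's body presses on something with over 40 N, if the wrist force passes 120 N, or if a joint passes its speed limit or range.

### The arm

A 6-joint arm with a two-finger parallel gripper is mounted at the origin on a cart in front of the work surface, level with it; the furniture and walls round the work are solid. World frame = base frame: x ahead of the robot, y to its left, z up, the work surface at z = 0. Lengths are in mm, angles in rad, forces in N, time in s.
With the tool pointing down it reaches from about 250 to 725 mm from the base axis. Payload 9.7 kg.
Tool frame: the origin (TCP) lies midway between the tips of the shut fingers; the grasp point (between the pads) lies 19 mm behind it; z points along the fingers, y is the direction in which the jaws open and shut (so a half turn about z gives the same grasp; the last joint's range is limited). The gripper opens to 85 mm and grips with 20 to 120 N. Pads are 22 mm wide; open, the fingers measure 114 mm over their backs; the gripper's body (76 mm by 85 mm) begins 54 mm behind the grasp point. The pads swing forward as they close: fully open they stand 13 mm farther back than shut.
Start: joints at [1.226, 0.087, 0.176, 1.66, 0, 1.571], TCP at [185.902, 517.627, 231.284] pointing down, gripper open.
Joint ranges: [-3.13, 3.13], [-0.85, 1.81], [-1.15, 1.24], [-2.2, 2.28], [-1.44, 1.52], [-3.14, 3.14]. Speed limits (rad/s): [2.22, 2.22, 2.57, 3.14, 3.14, 3.14].

### API

Orientations are given as a unit quaternion [w, x, y, z].
In Python, from workcell import r gives the robot as it stands.
- The arm moves only by the tool step_arm, never from a script. Its argument "rows" is a list of rows, each a list of 7 numbers: the turn, a rotation vector about the tool's x, y, z in degrees, then the shift along the tool's x, y, z in cm, then the finger opening in cm, from 0 to 8.54. A call has 1 to 8 rows; each row is the pose to reach, as a shift and turn from the pose measured when the call began, along the tool's axes at that moment; what a row does not reach only later rows make up. A row lasts 1/12 s, in which the tool goes at most 41.7 mm and 7.16 degrees, less where a joint would pass 70% of its speed; a pose out of reach is approached as far as the arm can. A call with a gripper value outside its range is refused whole. The fingers move at their own pace and stop on an object; "grip_force" is the grip in N (left out, the last holds). Time passes only in rows, so rows that repeat a pose let the fingers close. It gives the time, the measured TCP pose, the force and the opening at its end, in the units of the state.
- r.get_state(): the state, without advancing time (a new reading comes with each control period).
- r.snapshot(name): name is "scene" or "top"; returns the picture (420x560x3 uint8, blue, green, red); there is no depth.
- r.camera_params(name): a dict with "mtx" (3x3 intrinsics, pixels), "cam_to_world" (4x4, takes a point from camera to world coordinates). Camera axes: x right, y down, z forward; pixel columns grow to the right and rows downward; lengths in mm; the calibration is good to about 2 mm. A picture is of the moment at which its call begins. camera_params takes no time and is no camera call.
- r.sign_off(): hands the job in, once; it reports no verdict.
Trained networks look in the newest picture that a camera, given by its name, has taken for a name from the list of things; names that differ only in an ending like _2 or _b are one class to them, and where a whole thing is asked for, a point or a joint stands for the part that bears it (a point fixed in the world has none). Each returns a list of dicts, best first, with "confidence" (0 to 1); they miss things now and then, are a little off and sometimes report something else, mostly with a low value. They report only what shows in the picture. A call takes as long as a camera call.
- r.spot_in(camera, target): "extent" ([left, top, right, bottom] in pixels, round what is visible of it).
The state is a dict: "t": time; "joint_positions": joint angles; "qd": joint speeds; "joint_efforts": joint torques, N m; "tool_pos": TCP position; "ee_rot": TCP orientation; "force": force on the tool from outside, world axes, zero at the start; "moment": the same for the moment, N m; "finger_gap": finger opening in mm.
Only numpy, scipy, OpenCV 4.12 (cv2) and the standard library are available. Lean on these libraries where they do the work, as an engineer would, in place of code of your own. Each camera call takes 0.05 s, during which the arm holds its last target. There are 200 camera calls.

## Working session

There is one attempt and no reset: what is moved stays moved. The work goes in short steps, Python scripts to look and compute and a tool call to move; the robot and the scene stay as the last step left them, time stands still between calls to the robot, and variables do not carry over. Pictures are saved under pics/ and viewed, about 8 in all and at most 12, crops included, and the job is handed in when it is done.

Besides the shell and the picture viewer there is one more tool, called by a JSON object that holds its "name" and its "arguments", one argument or row to a line. step_arm: Moves the arm, as the interface text tells. Its arguments: {"type":"object","properties":{"rows":{"type":"array","items":{"type":"array","items":{"type":"number"}}},"grip_force":{"type":"number"}},"required":["rows"]}

```bash
mkdir -p pics; python3 - <<'E'
from workcell import r
import cv2,numpy as np
np.set_printoptions(suppress=True,precision=3)
for c in("scene","top"):
    cv2.imwrite(f"pics/{c}1.png",r.snapshot(c)); p=r.camera_params(c); print(c,np.array(p["mtx"]),np.array(p["cam_to_world"]))
    for t in("orange_holder","orange_grip","orange_button","blue_grip"):
        print(t,[(np.round(d["extent"]),round(d["confidence"],2)) for d in r.spot_in(c,t)[:3]])
s=r.get_state();print(s["t"],s["tool_pos"],s["ee_rot"],s["finger_gap"])
E
```

```text
scene [[528.209   0.    288.969]
 [  0.    528.209 203.448]
 [  0.      0.      1.   ]] [[   0.856   -0.245    0.455    7.47 ]
 [  -0.517   -0.379    0.768 -720.438]
 [  -0.016   -0.892   -0.451  596.659]
 [   0.       0.       0.       1.   ]]
orange_holder []
orange_grip [(array([201., 168., 227., 195.]), 0.61)]
orange_button []
blue_grip [(array([375., 218., 420., 264.]), 0.58)]
top [[396.51    0.    280.425]
 [  0.    396.51  210.554]
 [  0.      0.      1.   ]] [[  0.017  -0.991   0.135 425.172]
 [ -0.999  -0.013   0.033 191.63 ]
 [ -0.031  -0.136  -0.99  993.433]
 [  0.      0.      0.      1.   ]]
orange_holder [(array([151., 226., 258., 271.]), 0.66)]
orange_grip [(array([180., 229., 222., 255.]), 0.92)]
orange_button []
blue_grip [(array([382., 158., 417., 187.]), 0.74)]
0.5 [185.891 517.643 231.273] [0.    0.172 0.985 0.   ] 85.86429317626235
```

View pics/scene1.png

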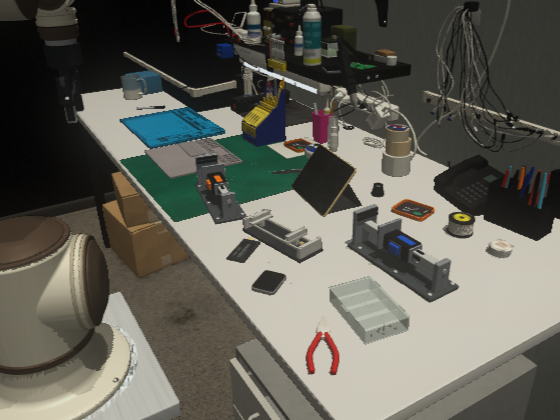

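```bash
python3 -c "
import cv2
i=cv2.imread('pics/top1.png')
cv2.imwrite('pics/top1c.png',cv2.resize(i[180:330,120:300],None,fx=4,fy=4,interpolation=2))"
```

```text
(no output)
```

View pics/top1.png

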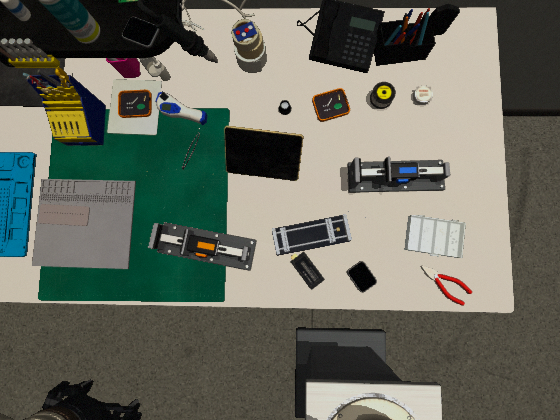

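View pics/top1c.png

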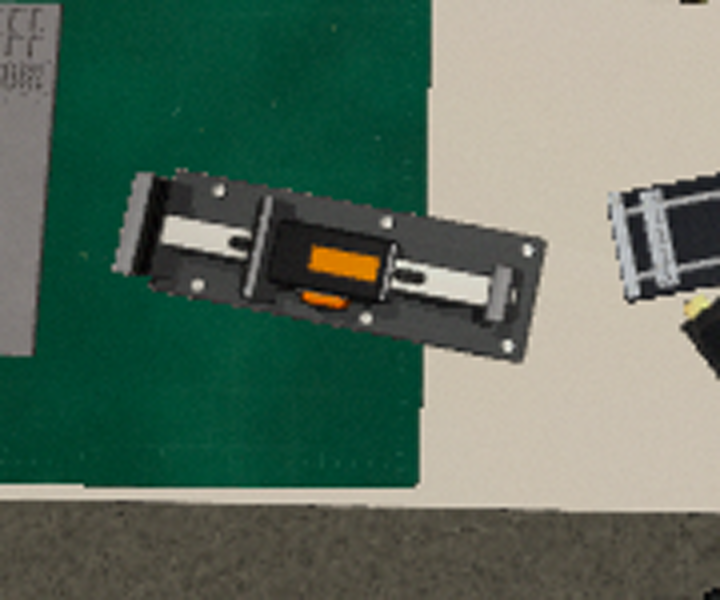

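The orange holder is at about (205, 245) in the top picture. Its fixed jaw is on the left, the end post on the right, and the side button faces down (crop 323, 300). The blue holder is well away, at about (400, 172). Next I fit the holder's pose to the features I read off the crop.

```bash
cat > fit.py <<'E'
from workcell import r
import cv2,numpy as np
from scipy.optimize import least_squares
np.set_printoptions(suppress=True,precision=2)
p=r.camera_params("top");K=np.array(p["mtx"]);W=np.linalg.inv(np.array(p["cam_to_world"]))
def proj(P):
    c=P@W[:3,:3].T+W[:3,3]; q=c@K.T; return q[:,:2]/q[:,2:]
# model points (x,y,z) and crop pixels: base corners, end post top centre, sleeve top corners, screws as x-symmetric pairs -> pixels
M=np.array([[39,-120,8],[-39,-120,8],[0,-105,68],[0,-50,59.]])
C=np.array([[546,240],[522,362],[498,293],[410,276.]])
px=C/4+np.array([120,180])-.375
scr=(np.array([[218,190],[197,285],[387,222],[366,318],[528,250],[508,346.]])/4+np.array([120,180])-.375)
def w(t,M):
    c,s=np.cos(t[2]),np.sin(t[2]); return M@np.array([[c,-s,0],[s,c,0],[0,0,1]]).T+[t[0],t[1],0]
def ray(uv,z):
    Ci=np.array(p["cam_to_world"]); d=np.c_[uv,np.ones(len(uv))]@np.linalg.inv(K).T@Ci[:3,:3].T
    return Ci[:3,3]+d*((z-Ci[2,3])/d[:,2])[:,None]
def screws(t):
    S=ray(scr,9)[:,:2]-t[:2]; c,s=np.cos(t[2]),np.sin(t[2]); return np.c_[S@[c,s],S@[-s,c]]
def res(t):
    L=screws(t); a=(L[::2,0]+L[1::2,0])/2; b=L[::2,1]-L[1::2,1]
    return np.r_[(proj(w(t,M[:3]))-px[:3]).ravel()*2.5,a,b*.5]
if __name__=="__main__":
    f=least_squares(res,[300,380,-.19]);t=f.x
    print(t,np.degrees(t[2]),f.fun);print(screws(t))
    S=ray((np.array([[343,262],[323,300]])/4+[120,180]),67)[:,:2]-t[:2];c,s=np.cos(t[2]),np.sin(t[2]);print(np.c_[S@[c,s],S@[-s,c]])
    print("jaw px",(proj(w(t,np.array([[0,120,86.],[0,0,67],[0,50,59]])))-[120,180])*4)
E
python3 fit.py
```

```text
[469.01 408.75  -0.17] -9.937349905178673 [ 0.16 -0.79 -0.44  0.72  0.26  0.08 -0.03  0.16 -0.16  0.21 -0.14 -0.19]
[[  30.19   89.08]
 [ -30.25   88.65]
 [  30.5   -20.09]
 [ -30.18  -19.8 ]
 [  29.96 -110.32]
 [ -30.28 -109.94]]
[[ -0.13 -12.48]
 [-23.99  -5.68]]
jaw px [[113.81 217.06]
 [322.4  257.77]
 [243.77 242.59]]
```

{"name": "step_arm", "arguments": {
  "rows": [
    [0,0,80,-30.3,-1.0,0,8.54],
    [0,0,80,-30.3,-1.0,0,8.54],
    [0,0,80,-30.3,-1.0,0,8.54],
    [0,0,80,-30.3,-1.0,0,8.54],
    [0,0,80,-30.3,-1.0,0,8.54],
    [0,0,80,-30.3,-1.0,0,8.54],
    [0,0,80,-30.3,-1.0,0,8.54],
    [0,0,80,-30.3,-1.0,0,8.54]
  ],
  "grip_force": 20
}}

```text
t: 1.17
tool_pos: [472.1, 403.1, 230.4]
ee_rot: [0.001, 0.627, 0.779, -0.0]
force: [-1.0, 1.1, -0.5]
finger_gap: 85.5
```

```bash
cat > go.py <<'E'
import sys,numpy as np
from workcell import r
from scipy.spatial.transform import Rotation as R
np.set_printoptions(suppress=True,precision=2)
# target in holder coords: x y z(TCP)
T=[469.01,408.75,np.radians(-9.94)]
def info(h=None):
    s=r.get_state();q=s["ee_rot"];Rt=R.from_quat([q[1],q[2],q[3],q[0]]);c,sn=np.cos(T[2]),np.sin(T[2])
    d=np.array(s["tool_pos"])-[T[0],T[1],0];f=np.array(s["force"])
    A=np.array([[c,sn,0],[-sn,c,0],[0,0,1]])
    print("t",s["t"],"holder tcp",A@d,"force(holder)",A@f,"gap",s["finger_gap"],"q6",s["joint_positions"][5])
    if h is not None:
        want=R.from_matrix(np.array([[0,c,0],[0,0,0],[0,0,0]])*0+np.c_[[-(-sn)*-1*1,0,0],[0,0,0],[0,0,0]]*0+np.c_[[sn,-c,0],[c,sn,0],[0,0,-1]])
        if np.linalg.det(want.as_matrix())<0: print("bad")
        print("turn deg",np.degrees((Rt.inv()*want).as_rotvec()),"shift cm",Rt.inv().apply(A.T@np.array(h)+[T[0],T[1],0]-s["tool_pos"])/10)
if __name__=="__main__": info([float(a) for a in sys.argv[1:]] or None)
E
sed -i 's/np.array(\[\[0,c,0\].*\*0+np.c_\[\[sn/np.c_[[sn/' go.py; grep want= go.py; python3 go.py -- 2>/dev/null || python3 -c "
import go; go.info([-.5,-4,130])"
```

```text
want=R.from_matrix(np.c_[[sn,-c,0],[c,sn,0],[0,0,-1]])
t 1.1667 holder tcp [  4.04  -4.99 230.36] force(holder) [-1.16  0.95 -0.51] gap 85.49179612469284 q6 2.061912703224123Traceback (most recent call last):
  File "<string>", line 2, in <module>
    import go; go.info([-.5,-4,130])
               ~~~~~~~^^^^^^^^^^^^^^
  File "go.py", line 13, in info
    want=R.from_matrix(np.c_[[sn,-c,0],[c,sn,0],[0,0,-1]])
  File "scipy/spatial/transform/_rotation.pyx", line 1143, in scipy.spatial.transform._rotation.Rotation.from_matrix
ValueError: Non-positive determinant (left-handed or null coordinate frame) in rotation matrix 0: [[-0.17  0.98  0.  ]
 [-0.98 -0.17  0.  ]
 [ 0.    0.   -1.  ]].
```

```bash
sed -i 's/\[\[sn,-c,0\]/[[-sn,c,0]/; s/or None)/if len(sys.argv)>1 else None)/' go.py; python3 go.py -.5 -4 130
```

```text
t 1.1667 holder tcp [  4.04  -4.99 230.36] force(holder) [-1.16  0.95 -0.51] gap 85.49179612469284 q6 2.061912703224123
turn deg [ 0.03  0.06 22.33] shift cm [ 0.28 -0.39 10.04]
```

{"name": "step_arm", "arguments": {
  "rows": [
    [0,0,22.3,0.28,-0.39,4,8.54],
    [0,0,22.3,0.28,-0.39,7,8.54],
    [0,0,22.3,0.28,-0.39,10,8.54],
    [0,0,22.3,0.28,-0.39,10,8.54],
    [0,0,22.3,0.28,-0.39,10,8.54],
    [0,0,22.3,0.28,-0.39,10,8.54]
  ]
}}

```text
t: 1.67
tool_pos: [468.2, 405.4, 132.5]
ee_rot: [0.001, 0.764, 0.645, 0.001]
force: [0.4, 0.3, 1.2]
finger_gap: 85.2
```

```bash
python3 - <<'E'
import go,cv2
from workcell import r
go.info([-.5,-4,27])
a=r.snapshot("top")[190:310,130:280];b=r.snapshot("scene")[90:240,140:290]
cv2.imwrite("pics/c2.png",cv2.hconcat([cv2.resize(a,(400,320),interpolation=2),cv2.resize(b,(400,320),interpolation=2)]))
E
```

```text
t 1.6667 holder tcp [ -0.27  -3.42 132.51] force(holder) [0.37 0.32 1.2 ] gap 85.17749505165101 q6 2.454174736332022
turn deg [ 0.12 -0.04  0.25] shift cm [-0.06 -0.04 10.55]
```

View pics/c2.png

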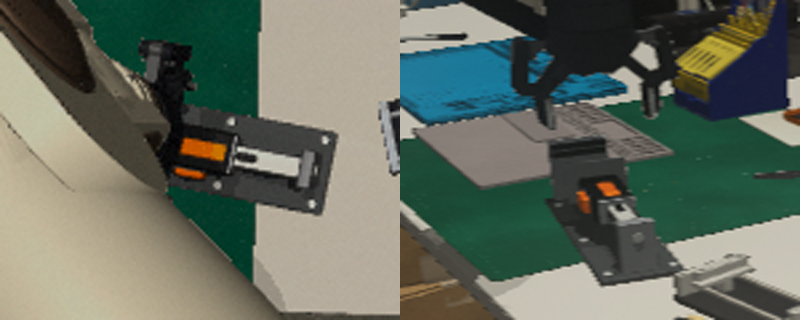

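The gripper is above the orange sleeve: in the scene half of the picture the fingers straddle it at (545, 115) and (650, 110), with the sleeve at (600, 195). I'll go down with the fingers open.

{"name": "step_arm", "arguments": {
  "rows": [
    [0,0,0.2,0,-0.04,3,8.54],
    [0,0,0.2,0,-0.04,6,8.54],
    [0,0,0.2,0,-0.04,8,8.54],
    [0,0,0.2,0,-0.04,9.5,8.54],
    [0,0,0.2,0,-0.04,10.5,8.54],
    [0,0,0.2,0,-0.04,10.5,8.54],
    [0,0,0.2,0,-0.04,10.5,8.54]
  ]
}}

```text
t: 2.35
tool_pos: [468.9, 406.5, 29.4]
ee_rot: [0.001, 0.765, 0.643, 0.002]
force: [0.7, -0.4, -0.7]
finger_gap: 85.3
```

```bash
python3 - <<'E'
import go,cv2
from workcell import r
go.info([-.5,-3.4,27])
b=r.snapshot("scene")[130:240,160:270]
cv2.imwrite("pics/c3.png",cv2.resize(b,(600,600),interpolation=2))
E
```

```text
t 2.35 holder tcp [ 0.27 -2.28 29.38] force(holder) [ 0.73 -0.32 -0.71] gap 85.30664131500548 q6 2.4582449340363555
turn deg [ 0.22 -0.17  0.04] shift cm [-0.11 -0.08  0.24]
```

View pics/c3.png

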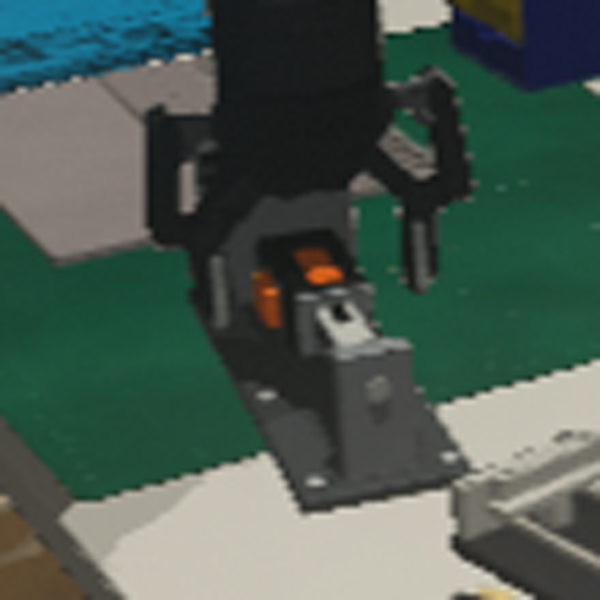

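The fingers straddle the sleeve: left pad at (220, 290), right pad at (420, 250), button at (267, 298) between them. I'll close partway, then stop just short of contact.

{"name": "step_arm", "arguments": {
  "rows": [
    [0.2,-0.2,0,-0.05,-0.1,0.2,6.5],
    [0.2,-0.2,0,-0.05,-0.1,0.2,5.0],
    [0.2,-0.2,0,-0.05,-0.1,0.2,5.0],
    [0.2,-0.2,0,-0.05,-0.1,0.2,5.0],
    [0.2,-0.2,0,-0.05,-0.1,0.2,5.0],
    [0.2,-0.2,0,-0.05,-0.1,0.2,5.0]
  ]
}}

```text
t: 2.9
tool_pos: [467.8, 406.6, 28.3]
ee_rot: [-0.0, 0.765, 0.644, 0.0]
force: [-4.1, 0.8, 3.0]
finger_gap: 49.8
```

```bash
python3 go.py -.5 -3.4 27
```

```text
t 2.9 holder tcp [-0.85 -2.28 28.25] force(holder) [-4.22  0.11  3.03] gap 49.753385073566974 q6 2.458922920500176
turn deg [ 0.03 -0.04  0.05] shift cm [-0.11  0.03  0.13]
```

{"name": "step_arm", "arguments": {
  "rows": [
    [0,0,0,0,0.03,0,4.4],
    [0,0,0,0,0.03,0,4.1],
    [0,0,0,0,0.03,0,3.9],
    [0,0,0,0,0.03,0,3.0],
    [0,0,0,0,0.03,0,3.0],
    [0,0,0,0,0.03,0,3.0]
  ],
  "grip_force": 20
}}

```text
t: 3.4
tool_pos: [467.5, 406.8, 28.6]
ee_rot: [-0.0, 0.765, 0.644, 0.0]
force: [-7.8, -0.3, 4.9]
finger_gap: 39.8
```

```bash
python3 go.py -.5 -52 28
```

```text
t 3.4 holder tcp [-1.19 -2.23 28.63] force(holder) [-7.62 -1.66  4.86] gap 39.75236311058864 q6 2.458501752157439
turn deg [-0.03 -0.05  0.08] shift cm [-4.98  0.06  0.06]
```

{"name": "step_arm", "arguments": {
  "rows": [
    [0,0,0,0,0.05,0,3.0],
    [0,0,0,0,0.05,0,3.0],
    [0,0,0,0,0.05,0,3.0],
    [0,0,0,0,0.05,0,3.0]
  ],
  "grip_force": 25
}}

```text
t: 3.73
tool_pos: [467.3, 406.8, 28.7]
ee_rot: [-0.001, 0.765, 0.644, -0.0]
force: [-7.1, 1.0, 3.9]
finger_gap: 39.7
```

```bash
python3 go.py -.5 -52 28
```

```text
t 3.7333 holder tcp [-1.37 -2.22 28.71] force(holder) [-7.21 -0.27  3.95] gap 39.681908491707816 q6 2.4578841482598044
turn deg [-0.1  -0.05  0.11] shift cm [-4.98  0.08  0.07]
```

{"name": "step_arm", "arguments": {
  "rows": [
    [0,0,0,-0.5,0.05,0,3.0],
    [0,0,0,-1.2,0.05,0,3.0],
    [0,0,0,-2.0,0.05,0,3.0],
    [0,0,0,-3.0,0.05,0,3.0],
    [0,0,0,-4.0,0.05,0,3.0],
    [0,0,0,-4.6,0.05,0,3.0],
    [0,0,0,-5.0,0.05,0,3.0],
    [0,0,0,-5.0,0.05,0,3.0]
  ]
}}

```text
t: 4.4
tool_pos: [458.4, 356.7, 28.7]
ee_rot: [-0.001, 0.765, 0.644, -0.001]
force: [-7.6, -0.5, 4.0]
finger_gap: 39.5
```

```bash
python3 - <<'E'
import go,cv2
from workcell import r
go.info([-.5,-52.2,28])
b=r.snapshot("scene")[130:240,160:270]
cv2.imwrite("pics/c4.png",cv2.resize(b,(600,600),interpolation=2))
E
```

```text
t 4.4 holder tcp [ -1.5  -53.06  28.65] force(holder) [-7.44 -1.81  3.98] gap 39.530044126546514 q6 2.402583093531279
turn deg [-0.18 -0.02  0.1 ] shift cm [0.09 0.1  0.07]
```

View pics/c4.png

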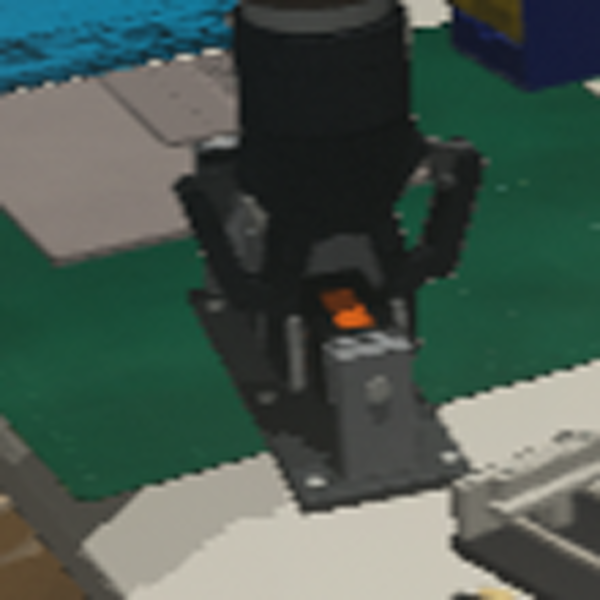

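The sleeve travelled with the gripper: it now sits against the end post at (350, 310), 50.8 mm from where it started, with no force from the end stop. I'll let go now.

{"name": "step_arm", "arguments": {
  "rows": [
    [0,0,0,0.1,0,0,4.2],
    [0,0,0,0.1,0,0,4.8],
    [0,0,0,0.1,0,0,5.5],
    [0,0,0,0.1,0,0,7.0],
    [0,0,0,0.1,0,0,8.5],
    [0,0,0,0.1,0,0,8.5],
    [0,0,0,0.1,0,0,8.5]
  ]
}}

```text
t: 5.03
tool_pos: [458.9, 357.9, 28.8]
ee_rot: [-0.001, 0.765, 0.644, -0.001]
force: [0.7, 0.4, 0.6]
finger_gap: 85.2
```

{"name": "step_arm", "arguments": {
  "rows": [
    [0,0,0,0,0,-2,8.5],
    [0,0,0,0,0,-5,8.5],
    [0,0,0,0,0,-9,8.5],
    [0,0,0,0,0,-13,8.5],
    [0,0,0,0,0,-16,8.5],
    [0,0,0,0,0,-18,8.5],
    [0,0,0,0,0,-18,8.5]
  ]
}}

```text
t: 5.62
tool_pos: [460.6, 358.6, 214.3]
ee_rot: [-0.001, 0.765, 0.644, 0.003]
force: [-0.2, -0.4, -0.0]
finger_gap: 85.1
```

```bash
python3 - <<'E'
import go,cv2
from workcell import r
go.info()
a=r.snapshot("top")[190:310,130:280];b=r.snapshot("scene")[140:235,180:275]
cv2.imwrite("pics/c5.png",cv2.hconcat([cv2.resize(a,(300,400),interpolation=2)*1,cv2.resize(b,(400,400),interpolation=2)]))
E
```

```text
t 5.6167 holder tcp [  0.4  -50.83 214.26] force(holder) [-0.13 -0.46 -0.03] gap 85.1329778283926 q6 2.403301454987212
```

View pics/c5.png

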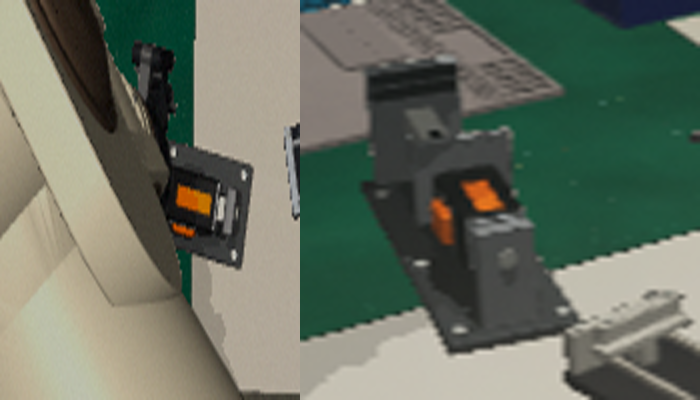

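The sleeve is next to the end post and the button looks proud again, at (440, 222). I'll clear the arm out of the top view and compare how far the button stands out with the first picture.

{"name": "step_arm", "arguments": {
  "rows": [
    [0,0,0,4,-4,0,8.5],
    [0,0,0,8,-8,0,8.5],
    [0,0,0,11,-11,0,8.5],
    [0,0,0,14,-14,0,8.5],
    [0,0,0,17,-17,0,8.5],
    [0,0,0,20,-20,0,8.5],
    [0,0,0,20,-20,0,8.5],
    [0,0,0,20,-20,0,8.5]
  ]
}}

```text
t: 6.38
tool_pos: [292.7, 592.8, 206.5]
ee_rot: [-0.001, 0.764, 0.646, -0.002]
force: [0.6, -0.3, -0.5]
finger_gap: 84.9
```

```bash
python3 - <<'E'
import cv2,numpy as np
from workcell import r
from fit import ray
import go
go.info()
t=[469.01,408.75,-.1734];c,s=np.cos(t[2]),np.sin(t[2])
b=r.snapshot("top");cv2.imwrite("pics/top6.png",b)
cv2.imwrite("pics/c6.png",cv2.resize(b[190:290,140:270],None,fx=5,fy=5,interpolation=2))
for n,i in(("start",cv2.imread("pics/top1.png")),("now",b)):
    h=cv2.cvtColor(i,cv2.COLOR_BGR2HSV);m=cv2.inRange(h,(5,150,90),(22,255,255));m[:225]=0;m[270:]=0;m[:,:150]=0;m[:,262:]=0
    k,l,st,ce=cv2.connectedComponentsWithStats(m)
    for j in range(1,k):
        if st[j,4]<5: continue
        v,u=np.where(l==j);P=ray(np.c_[u,v].astype(float),50)[:,:2]-t[:2];L=np.c_[P@[c,s],P@[-s,c]]
        print(n,st[j,4],"mean",L.mean(0),"min",L.min(0),"max",L.max(0))
E
```

```text
t 6.3833 holder tcp [-205.47  150.88  206.53] force(holder) [ 0.61 -0.18 -0.53] gap 84.92355548964221 q6 2.848854086298387
start 111 mean [-0.15 -8.19] min [ -7.67 -28.36] max [ 7.33 12.8 ]
start 28 mean [-23.27  -1.84] min [-26.07 -14.59] max [-20.49  10.5 ]
now 114 mean [ -0.42 -59.37] min [ -7.92 -80.2 ] max [  7.11 -38.29]
now 27 mean [-23.39 -51.08] min [-26.72 -63.5 ] max [-20.7  -38.58]
```

View pics/c6.png

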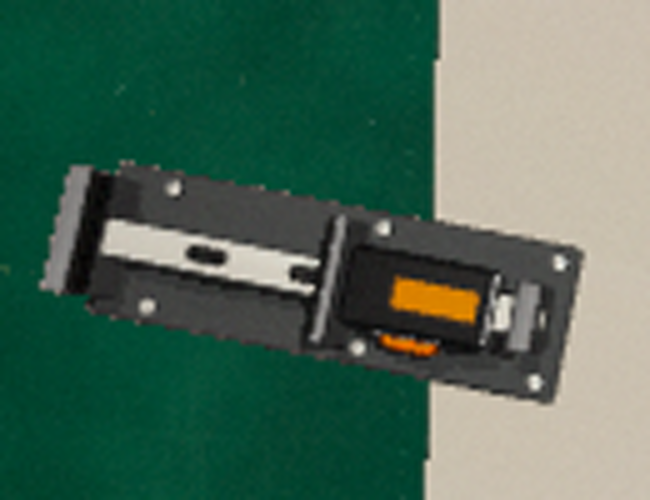

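The button stands as far out as at the start, with its side at -26.7 mm now against -26.1 mm then. It sits at y ≈ -51 mm, which is the last hole. The first hole is now uncovered, at (205, 255).

```bash
python3 -c "
from workcell import r
print(r.sign_off())"
```

```text
the job is handed in; nothing more can be done
None
```

The orange holder is opened by one hole and the job is handed in. I squeezed the orange button in with about 25 N, slid the sleeve about 50 mm away from the fixed jaw to the next hole and let go. The arm then moved clear, and the robot's clock read 6.4 s at the last reading.

- **Sleeve position:** the last top picture puts the button at y ≈ -51 mm on the holder, against -2 mm at the start. That is about 1 mm from the centre of the last hole, well inside the 6 mm of play.
- **Button:** it stands as far out as it did at the start, with its outer face at -26.7 mm now and -26.1 mm then, so it has popped out. I didn't tug the sleeve to test the lock.
- **Forces:** every reading stayed under about 10 N and there was no sign of hitting the end stop.
- **Blue holder:** the arm did not go near it.

The gripper opening read 39.5 to 39.8 mm while gripping, against the 39 mm I expected. I took that as reading error, because the opening hardly changed when I raised the grip force.

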